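Roll the can level with its carton

ROBOT

A 6-joint arm with a two-finger parallel gripper is mounted at the origin on the work surface. World frame = base frame: x ahead of the robot, y to its left, z up, the work surface at z = 0. Lengths are in mm, angles in rad, forces in N, time in s.
With the tool pointing down it reaches from about 325 to 775 mm from the base axis. Payload 5.5 kg.
Tool frame: the origin (TCP) lies at the very end of the fingers, on their centre line; the grasp point (between the pads) lies 19 mm behind it; x points along the fingers, z is the direction in which the jaws open and shut, and the axes are right-handed (so a half turn about x gives the same grasp; the last joint's range is limited). The gripper opens to 88 mm and grips with 3 to 60 N. Pads are 20 mm wide; open, the fingers measure 115 mm over their backs; the gripper's body (75 mm by 178 mm) begins 61 mm behind the grasp point.
Start: joints at [1.288, 0.091, 1.231, -0, 1.82, -0.057], TCP at [134.335, 584.782, 222.631] pointing down, gripper open.
Joint ranges: [-2.87, 2.87], [-0.86, 2.18], [0.17, 2.46], [-1.51, 4.65], [0.06, 2.69], [-2.65, 2.65]. Speed limits (rad/s): [2.57, 2.57, 3.01, 3.14, 3.14, 3.14].

INTERFACE

Orientations are given as a unit quaternion [x, y, z, w].
In Python, from workcell import state, read_camera, get_calibration, finish_job gives the robot as it stands.
- The arm moves only by the shell command python3 -m creep 'ROWS'. ROWS is a JSON object of lists of equal length, an entry for each row: "claw": the closure, from -1 (fully open) to 1 (shut), so that 0 is half open; "translation": the shift along the world's x, y, z in cm, a list of three; "angular": the turn, a rotation vector about the world's x, y, z in degrees, a list of three. In form: {"claw": [claw, ...], "translation": [[tx, ty, tz], ...], "angular": [[ax, ay, az], ...]}. A call has 1 to 8 rows; each row shifts and turns the commanded pose from where the row before left it; what a row does not reach is not made up. A row lasts 1/12 s, in which the tool goes at most 41.7 mm and 7.16 degrees, less where a joint would pass 70% of its speed; a pose out of reach is approached as far as the arm can. A call with a gripper value outside its range is refused whole. The fingers move at their own pace and stop on an object; the grip force is fixed at half the most. Time passes only in rows, so rows that do not move let the fingers close. It gives the time, the measured TCP pose, the force and the opening at its end, in the units of the state.
- state(): the state, without advancing time (a new reading comes with each control period).
- read_camera(name): name is "scene" or "top"; returns (picture, depth): 384x512x3 uint8, red, green, blue; 384x512 float32, mm along the optical axis (not along the pixel's ray), 0 where there is no reading.
- get_calibration(name): a dict with "mtx" (3x3 intrinsics, pixels), "D" ([k1, k2, p1, p2, k3] as OpenCV has them; the pictures are not rectified), "R" (3x3) and "t" (3): a world point X has camera coordinates R X + t. Camera axes: x right, y down, z forward; pixel columns grow to the right and rows downward; lengths in mm; the calibration is good to about 2 mm. A picture is of the moment at which its call begins. get_calibration takes no time and is no camera call.
- finish_job(): hands the job in, once; it reports no verdict.
The state is a dict: "t": time; "q": joint angles; "dq": joint speeds; "joint_torque": joint torques, N m; "position": TCP position; "tcp_rot": TCP orientation; "ft_force": force on the tool from outside, world axes, zero at the start; "wrist_torque": the same for the moment, N m; "opening": finger opening in mm.
Only numpy, scipy, OpenCV 4.12 (cv2) and the standard library are available. Lean on these libraries where they do the work, as an engineer would, in place of code of your own. Each camera call takes 0.05 s, during which the arm holds its last target.

TASK

In the two-lane staging tray an order's things should lie side by side: roll the big food can along its lane by pushing on its top with the fingertips until it lies level with the carton in the other lane, and leave it resting there. Only touch the can from above, never low down from behind, and do not pinch or lift it; leave the carton and everything else where they are.

Things in the scene. Friction and masses are not known exactly. Their poses are not given: they have to be found in the camera images.
- can: Food can lying on its side, 100 mm diameter, 118 mm long, plain paper label, about 0.4 to 0.85 kg. Origin at its centre, 50 mm above the lane floor. Its x axis is the can's axis, across the lane; the body turns about x. It rolls without slipping, so its centre travels half as far as a fingertip that carries its top along; let go at a slow roll it stops within about 10 mm.
- carton: Cardboard carton with a red band, 70 mm (x, across the lane) by 100 mm (y, along it) by 80 mm high, 0.5 kg, standing loose in the other lane. Origin at the centre of its underside, on the lane floor. Level means that the middles of can and carton agree along the lanes (both measure 100 mm that way).
- tray: Fixed aluminium tray, black rubber floor, 272 mm (x) by 430 mm (y). Two lanes run side by side along its y, each 127 mm wide, middles at x = -66 and +66 mm. Origin at the centre of its underside on the counter; lane floor at z = 6 mm; walls 6 mm thick, up to z = 22 mm. The can may lie in either lane and have to roll towards +y or -y.
- bottle: Bystander: bottle standing upright, 64 mm diameter, 170 mm high; origin at the centre of its underside.
- bin: Bystander: black open plastic container, 130 x 110 mm, 90 mm high; origin at the centre of its underside.
- cup: Bystander: clear plastic cup, 80 mm rim diameter, 100 mm high; origin at the centre of its underside.
There are look-alikes about, which are no part of the job. Leave any yellow look-alike of the can alone.

How it is judged:
By the outcome, as a careful person would: the job done as asked, in the order asked, and still so for the second after the job is handed in, with the robot touching nothing.
It also fails if it takes over 64 s, if anything falls off the work surface, if the arm or the gripper's body presses on something with over 40 N, if the wrist force passes 120 N, or if a joint passes its speed limit or range.

## Working session

There is one attempt and no reset: what is moved stays moved. The work goes in short steps, Python scripts to look and compute and a shell command to move; the robot and the scene stay as the last step left them, time stands still between calls to the robot, and variables do not carry over. Pictures are saved under pics/ and viewed, and the job is handed in when it is done.

```bash
mkdir -p pics; ls; python3 - <<'E'
from workcell import *
import cv2, numpy as np
print(state())
for n in ("scene","top"):
    p,d=read_camera(n); np.savez(f"pics/{n}1.npz",p=p,d=d)
    cv2.imwrite(f"pics/{n}1.png",p[:,:,::-1]); print(n,get_calibration(n))
E
```

```text
pics
{'t': 0.0, 'q': array([ 1.28829272e+00,  9.18328067e-02,  1.23187870e+00,  1.06918263e-05,
        1.81978125e+00, -5.66784049e-02]), 'dq': array([-0.00053856, -0.00116885, -0.00166204, -0.00024223, -0.00037156,
        0.00047069]), 'joint_torque': array([-3.01904474e-04, -4.46444392e+01, -4.06449401e+01,  6.98888605e-02,
        2.89326935e-02, -1.28339243e-04]), 'position': array([134.25033215, 584.48781679, 221.52653037]), 'tcp_rot': array([-0.44086523,  0.55370216,  0.44009514,  0.55260116]), 'ft_force': array([-0.1091267 , -0.37345963,  0.00996203]), 'wrist_torque': array([ 0.00321521,  0.02394515, -0.00268188]), 'opening': 87.96634979892116}
scene {'mtx': array([[473.83475415,   0.        , 257.88961795],
       [  0.        , 473.83475415, 192.63625932],
       [  0.        ,   0.        ,   1.        ]]), 'D': array([0.01791998, 0.        , 0.        , 0.        , 0.        ]), 'R': array([[ 0.86844402,  0.49540972,  0.01934401],
       [ 0.38867703, -0.65608431, -0.64690304],
       [-0.30779075,  0.56931766, -0.76232687]]), 't': array([-481.70791475, -178.72620913, 1394.89099927])}
top {'mtx': array([[434.21872411,   0.        , 262.85543561],
       [  0.        , 434.21872411, 195.67977218],
       [  0.        ,   0.        ,   1.        ]]), 'D': array([-0.07182561,  0.        ,  0.        ,  0.        ,  0.        ]), 'R': array([[ 0.00869764, -0.99991272,  0.00994468],
       [-0.98107529, -0.0104567 , -0.19334406],
       [ 0.19343118, -0.00807484, -0.98108062]]), 't': array([ -19.5569019 ,  563.94495847, 1186.38581098])}
```

View pics/scene1.png

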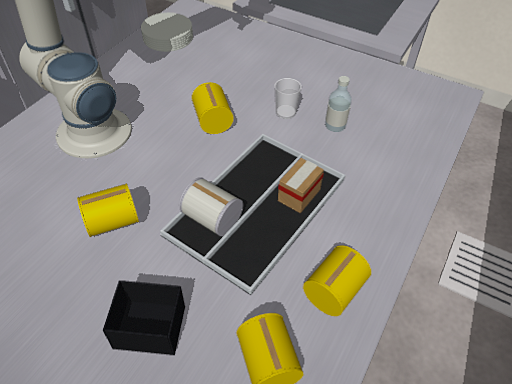

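View pics/top1.png

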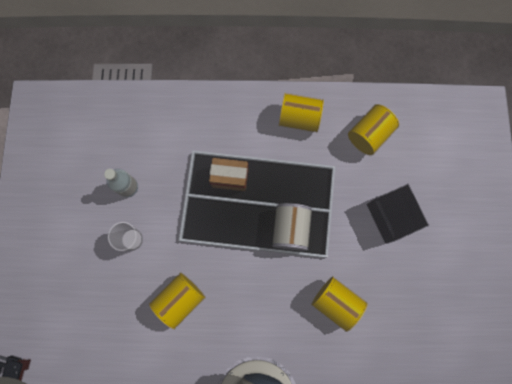

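The white can lies at top (293,227) / scene (212,206). The red-band carton is at top (229,174) / scene (300,184). The four yellow cans at top (301,113), (374,130), (177,301) and (341,304) are look-alikes to leave alone. The arm is out of the view of the tray.

```bash
cat > h.py <<'E'
import numpy as np, cv2
from workcell import get_calibration
def pts(name,d):
    c=get_calibration(name); K,D,R,t=[np.array(c[k],float) for k in("mtx","D","R","t")]
    h,w=d.shape; uv=np.stack(np.meshgrid(np.arange(w),np.arange(h)),-1).reshape(-1,1,2).astype(float)
    n=cv2.undistortPoints(uv,K,D).reshape(h,w,2)
    P=np.concatenate([n*d[...,None],d[...,None]],-1)
    X=(P-t)@R; X[d<=0]=np.nan
    return X
def ray(name,u,v,z):
    c=get_calibration(name); K,D,R,t=[np.array(c[k],float) for k in("mtx","D","R","t")]
    n=cv2.undistortPoints(np.array([[[u,v]]],float),K,D).reshape(2)
    r=R.T@np.array([*n,1]); o=-R.T@t
    return o+r*(z-o[2])/r[2]
E
python3 - <<'E'
from h import *
for n,boxes in(("top",{"can":(262,192,325,262),"carton":(202,148,255,200)}),("scene",{"can":(170,165,255,245),"carton":(270,145,335,220)})):
    f=np.load(f"pics/{n}1.npz"); X=pts(n,f["d"])
    np.save(f"pics/{n}X.npy",X)
    for k,(a,b,c,e) in boxes.items():
        Y=X[b:e,a:c].reshape(-1,3); Y=Y[~np.isnan(Y[:,0])]
        if k=="can": Y=Y[Y[:,2]>35]
        else: Y=Y[Y[:,2]>70]
        print(n,k,len(Y),Y.min(0).round(),Y.max(0).round(),np.median(Y,0).round(1),np.percentile(Y[:,2],[50,90,98]).round(1))
        if k=="carton":
            r=cv2.minAreaRect(Y[:,:2].astype(np.float32)); print(r)
# tray corners
for n,cs in(("top",[(191,153),(335,167),(328,256),(181,242)]),("scene",[(264,137),(344,177),(251,291),(161,234)])):
    for u,v in cs: print(n,u,v,ray(n,u,v,22).round(1))
for n in("top","scene"):
    p=np.load(f"pics/{n}1.npz")["p"]
    a,b,c,e=(175,140,345,270) if n=="top" else (150,125,350,300)
    s=4 if n=="top" else 3
    cv2.imwrite(f"pics/{n}crop.png",cv2.resize(p[b:e,a:c,::-1],None,fx=s,fy=s,interpolation=cv2.INTER_CUBIC))
E
```

```text
top can 1566 [ 411. -147.   36.] [537. -41. 112.] [471.9 -91.   98.5] [ 98.5 106.  108.5]
top carton 908 [588.  32.  70.] [667. 139.  93.] [625.4  85.1  86.2] [86.2 89.2 90.8]
((628.10009765625, 85.81912231445312), (100.85694122314453, 71.92858123779297), 84.0616226196289)
scene can 2229 [ 411. -152.   35.] [540. -51. 111.] [ 488.5 -117.5   92.6] [ 92.6 105.4 107.4]
scene carton 989 [589.  30.  70.] [669. 136.  92.] [631.7  76.9  86.5] [86.5 88.8 90.1]
((629.0636596679688, 84.0608901977539), (104.73857116699219, 71.57923889160156), 84.08345031738281)
top 191 153 [698.8 202.2  22. ]
top 335 167 [ 660.3 -229.2   22. ]
top 328 256 [ 396.1 -203.    22. ]
top 181 242 [432.1 220.2  22. ]
scene 264 137 [450.8 216.8  22. ]
scene 344 177 [710.6 190.6  22. ]
scene 251 291 [ 667.1 -228.5   22. ]
scene 161 234 [ 404.2 -205.8   22. ]
```

View pics/topcrop.png

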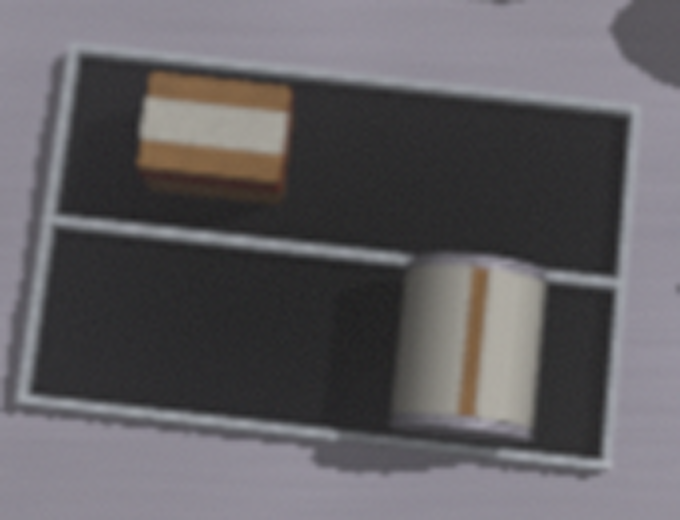

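View pics/scenecrop.png

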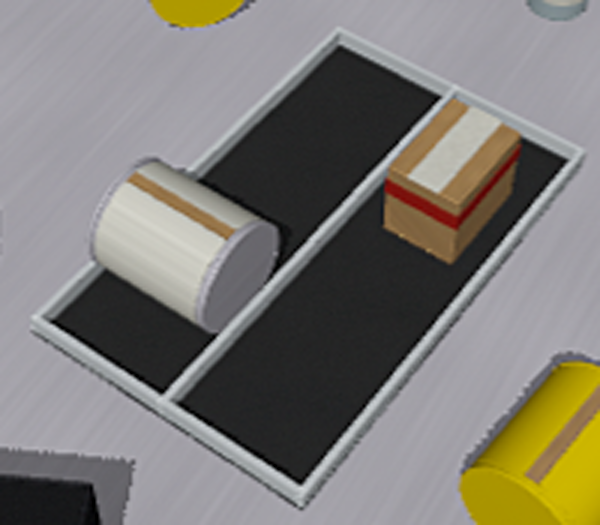

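```bash
cat >> h.py <<'E'
from scipy.optimize import least_squares
def fitcan(X,box,u,R=50):
    a,b,c,e=box; Y=X[b:e,a:c].reshape(-1,3); Y=Y[~np.isnan(Y[:,0])]; Y=Y[Y[:,2]>60]
    w=np.array([u[1],-u[0]]) # axis
    s=Y[:,:2]@u; A=Y[:,:2]@w; 
    m=(A>np.percentile(A,8))&(A<np.percentile(A,92)); 
    r=least_squares(lambda p:np.hypot(s[m]-p[0]-p[2]*(A[m]-A.mean()),Y[m,2]-p[1])-R,[s.mean(),56,0],loss="soft_l1").x
    return r,A.min(),A.max(),len(Y)
E
python3 - <<'E'
from h import *
L=[]
for cs in([(698.8,202.2),(660.3,-229.2),(396.1,-203),(432.1,220.2)],[(710.6,190.6),(667.1,-228.5),(404.2,-205.8),(450.8,216.8)]):
    c=np.array(cs,np.float32); print(cv2.minAreaRect(c), c.mean(0))
    L.append(c)
for th in(5.4,6.0):
  u=np.array([np.sin(np.radians(th)),np.cos(np.radians(th))]); w=np.array([u[1],-u[0]])
  for n,bc in(("top",(262,192,325,262)),("scene",(170,165,255,245))):
    X=np.load(f"pics/{n}X.npy"); print(th,n,fitcan(X,bc,u))
    b=(202,148,255,200) if n=="top" else (270,145,335,220)
    Y=X[b[1]:b[3],b[0]:b[2]].reshape(-1,3); Y=Y[Y[:,2]>78]
    s=Y[:,:2]@u;a=Y[:,:2]@w; print(" carton s",np.percentile(s,[0.5,2,98,99.5]).round(1),"mid",np.percentile(s,[1,99]).mean().round(1),"a",np.percentile(a,[1,99]).round(1))
E
```

```text
((546.456787109375, -1.6222076416015625), (433.1145324707031, 267.2442626953125), 84.90018463134766) [546.825      -2.4500008]
((557.4000244140625, -7.5999603271484375), (425.9144592285156, 263.8387451171875), 84.07427215576172) [558.175      -6.7249985]
5.4 top (array([-5.00236121e+01,  5.55218170e+01, -4.61885656e-03]), np.float64(422.0944812897868), np.float64(540.8609159565027), 1537)
 carton s [ 95.   96.2 192.6 194.2] mid 144.4 a [581.8 651.4]
5.4 scene (array([-5.00810626e+01,  5.55228000e+01, -3.23006387e-03]), np.float64(421.91183656831635), np.float64(543.4689068397256), 1928)
 carton s [ 91.9  93.1 191.1 193.2] mid 142.5 a [584.3 653. ]
6.0 top (array([-4.49880384e+01,  5.55212827e+01,  5.15535753e-03]), np.float64(422.685255745217), np.float64(541.3671508117633), 1537)
 carton s [101.4 102.7 199.1 200.8] mid 150.7 a [580.4 649.8]
6.0 scene (array([-4.50402650e+01,  5.54940733e+01,  2.03315128e-03]), np.float64(422.6034744787964), np.float64(544.1723695631524), 1928)
 carton s [ 98.2  99.6 197.5 199.7] mid 148.9 a [582.5 651.4]
```

```bash
cat >> h.py <<'E'
TH=np.radians(5.7); U=np.array([np.sin(TH),np.cos(TH)]); W=np.array([U[1],-U[0]])
def P(s,a): return (s*U+a*W)
E
python3 - <<'E'
from h import *; from workcell import state
from scipy.spatial.transform import Rotation as Ro
st=state(); M=Ro.from_quat(st["tcp_rot"]).as_matrix(); print(M.round(3))
z=M[:,2]; ang=np.degrees(np.arctan2(z[1],z[0])); t=np.degrees(np.arctan2(U[1],U[0])); print(ang,t, (t-ang+90)%180-90)
print("start tip",P(-47.5-10,482), "s,a now",st["position"][:2]@U,st["position"][:2]@W, "end",P(147+12,482))
for n,b in(("top",(90,150,150,255)),("scene",(265,65,360,140))):
    X=np.load(f"pics/{n}X.npy"); Y=X[b[1]:b[3],b[0]:b[2]].reshape(-1,3);Y=Y[Y[:,2]>40]; print(Y.min(0).round(),Y.max(0).round())
E
```

```text
[[-0.001 -0.975  0.224]
 [-0.002  0.224  0.975]
 [-1.     0.    -0.002]]
77.06071547418563 84.3 7.239284525814369
start tip [ 473.90589911 -105.08781465] s,a now 594.9562734256128 75.5482979849161 end [495.40862493 110.34171625]
[401. 330.  40.] [628. 423. 176.]
[401. 326.  40.] [632. 416. 173.]
```

```bash
python3 -m creep '{"claw":[1,1,1,1,1,1,1,1],"translation":[[1,-2,0],[1.8,-3.6,0],[1.8,-3.6,0],[1.8,-3.6,0],[1.8,-3.6,0],[1.8,-3.6,0],[1.8,-3.6,0],[1.8,-3.6,0]],"angular":[[0,0,0],[0,0,2],[0,0,2],[0,0,2],[0,0,1.2],[0,0,0],[0,0,0],[0,0,0]]}'
```

```text
t: 0.77
position: [270.5, 310.9, 222.2]
tcp_rot: [-0.475, 0.524, 0.474, 0.524]
ft_force: [0.9, -0.6, -0.6]
opening: 38.1
```

```bash
python3 -m creep '{"claw":[1,1,1,1,1,1,1,1],"translation":[[1.8,-3.6,0],[1.8,-3.6,0],[1.8,-3.6,0],[1.8,-3.6,0],[1.8,-3.6,0],[1.8,-3.6,0],[1.8,-3.6,0],[1.8,-3.6,0]],"angular":[[0,0,0],[0,0,0],[0,0,0],[0,0,0],[0,0,0],[0,0,0],[0,0,0],[0,0,0]]}'
```

```text
t: 1.43
position: [414.6, 22.7, 222.4]
tcp_rot: [-0.474, 0.524, 0.474, 0.525]
ft_force: [1.7, 0.4, 0.0]
opening: 0.5
```

```bash
python3 -m creep '{"claw":[1,1,1,1,1,1,1],"translation":[[1.8,-3.6,-1],[1.8,-3.6,-2],[1.2,-2.4,-2],[0,0,-2],[0,0,-1],[0,0,0],[0,0,0]],"angular":[[0,0,0],[0,0,0],[0,0,0],[0,0,0],[0,0,0],[0,0,0],[0,0,0]]}'
```

```text
t: 2.02
position: [460.6, -68.0, 144.1]
tcp_rot: [-0.474, 0.524, 0.475, 0.524]
ft_force: [-0.3, 0.6, -0.1]
opening: 0.6
```

```bash
python3 -m creep '{"claw":[1,1,1,1,1],"translation":[[0.7,-1.9,0],[0.6,-1.8,-1],[0,0,-1],[0,0,-1],[0,0,0]],"angular":[[0,0,0],[0,0,0],[0,0,0],[0,0,0],[0,0,0]]}'
python3 - <<'E'
from workcell import *; import cv2,numpy as np
p,d=read_camera("scene"); cv2.imwrite("pics/s2.png",cv2.resize(p[110:310,120:360,::-1],None,fx=3,fy=3))
E
```

```text
t: 2.43
position: [473.1, -104.3, 112.4]
tcp_rot: [-0.474, 0.525, 0.475, 0.524]
ft_force: [-0.0, -0.2, -0.4]
opening: 0.6
```

View pics/s2.png

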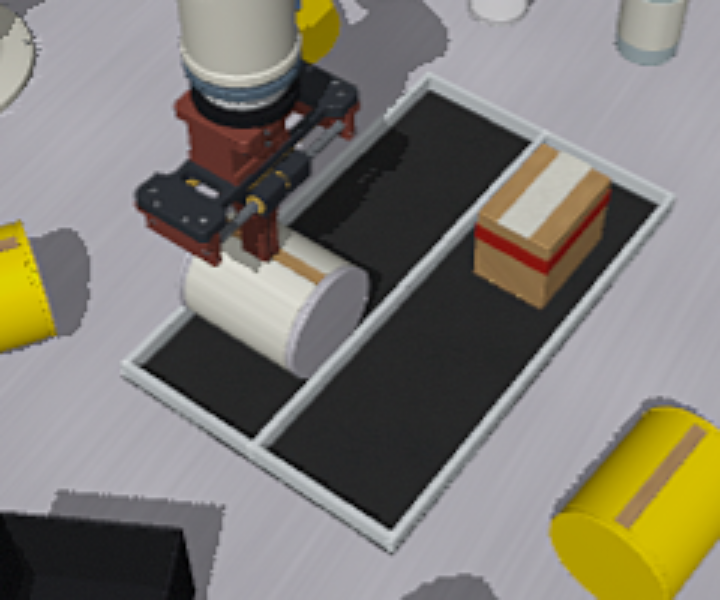

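The closed fingers (crop (255,245)) hang just above the white can's top, slightly behind its apex. I'll descend gently to contact.

```bash
python3 -m creep '{"claw":[1,1,1,1],"translation":[[0,0,-0.3],[0,0,-0.3],[0,0,-0.1],[0,0,0]],"angular":[[0,0,0],[0,0,0],[0,0,0],[0,0,0]]}'
```

```text
t: 2.82
position: [474.0, -105.3, 107.0]
tcp_rot: [-0.474, 0.524, 0.474, 0.524]
ft_force: [-0.2, -0.1, -0.2]
opening: 0.3
```

```bash
python3 -m creep '{"claw":[1,1],"translation":[[0,0,-0.1],[0,0,-0.0]],"angular":[[0,0,0],[0,0,0]]}'; python3 -m creep '{"claw":[1,1],"translation":[[0,0,-0.1],[0,0,-0.0]],"angular":[[0,0,0],[0,0,0]]}'
```

```text
t: 2.98
position: [474.1, -105.5, 106.2]
tcp_rot: [-0.474, 0.524, 0.474, 0.524]
ft_force: [0.7, 0.0, -1.0]
opening: 0.8
t: 3.15
position: [474.2, -105.8, 105.8]
tcp_rot: [-0.475, 0.524, 0.474, 0.525]
ft_force: [-0.8, 1.2, 2.7]
opening: 0.0
```

```bash
python3 -m creep '{"claw":[1,1],"translation":[[0,0,-0.1],[0,0,-0.0]],"angular":[[0,0,0],[0,0,0]]}'
```

```text
t: 3.32
position: [474.3, -105.9, 105.5]
tcp_rot: [-0.475, 0.524, 0.474, 0.525]
ft_force: [-1.8, -0.4, 6.6]
opening: 0.4
```

```bash
python3 -m creep '{"claw":[1,1,1,1,1],"translation":[[0.03,0.3,0],[0.06,0.6,0],[0.06,0.6,0],[0.03,0.3,0],[0,0,0]],"angular":[[0,0,0],[0,0,0],[0,0,0],[0,0,0],[0,0,0]]}'
```

```text
t: 3.73
position: [476.3, -87.3, 106.2]
tcp_rot: [-0.475, 0.524, 0.474, 0.525]
ft_force: [-4.0, 1.0, 10.2]
opening: 0.3
```

```bash
python3 -m creep '{"claw":[1,1,1,1,1],"translation":[[0.03,0.3,0],[0.06,0.6,0],[0.06,0.6,0],[0.03,0.3,0],[0,0,0]],"angular":[[0,0,0],[0,0,0],[0,0,0],[0,0,0],[0,0,0]]}'
python3 - <<'E'
from workcell import *; import cv2,numpy as np
from h import *
p,d=read_camera("scene"); cv2.imwrite("pics/s3.png",cv2.resize(p[110:310,120:360,::-1],None,fx=3,fy=3))
E
```

```text
t: 4.15
position: [478.2, -69.1, 105.8]
tcp_rot: [-0.475, 0.524, 0.474, 0.525]
ft_force: [-3.1, 0.3, 7.6]
opening: 0.3
```

View pics/s3.png

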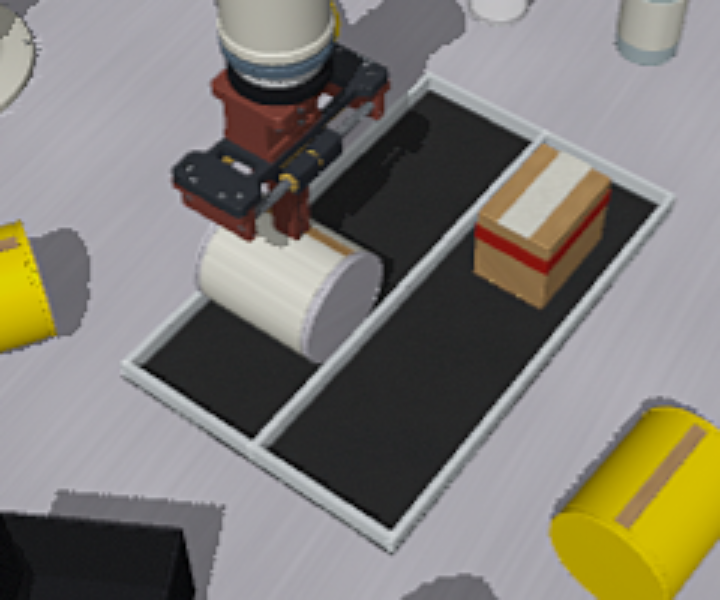

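```bash
python3 -m creep '{"claw":[1,1,1,1,1,1,1,1],"translation":[[0.04,0.4,0],[0.04,0.4,0],[0.02,0.2,0],[0,0,0],[0,0,0.8],[-0.1,-1,0.4],[-0.17,-1.7,0],[0,0,0]],"angular":[[0,0,0],[0,0,0],[0,0,0],[0,0,0],[0,0,0],[0,0,0],[0,0,0],[0,0,0]]}'
cat >> h.py <<'E'
def look(tag):
    from workcell import read_camera,state
    p,d=read_camera("scene"); X=pts("scene",d); st=state()
    cv2.imwrite(f"pics/{tag}.png",cv2.resize(p[110:310,120:360,::-1],None,fx=3,fy=3))
    s=X[...,:2]@U; a=X[...,:2]@W; z=X[...,2]
    hsv=cv2.cvtColor(p,cv2.COLOR_RGB2HSV)
    # can end face / label points seen in near part of can
    m=(a>420)&(a<545)&(z>30)&(z<112)&(s>-120)&(s<260)&((hsv[...,1]<70)&(hsv[...,2]>90))
    S=s[m];Z=z[m];A=a[m]
    s0=np.median(S)
    for _ in range(5):
        k=abs(np.hypot(S-s0,Z-56)-50)<6
        k&=(A<535)
        r=least_squares(lambda q:np.hypot(S[k]-q[0],Z[k]-56)-50,[s0],loss="soft_l1"); s0=r.x[0]
    f=(A>533)
    print("can s",s0.round(1),"n",k.sum(),"endface s",(S[f].min().round(1),S[f].max().round(1)) if f.any() else None)
    c=(a>575)&(a<660)&(z>80)&(z<95)&(s>60)&(s<230); print("carton s",np.percentile(s[c],[1,99]).mean().round(1),"a",np.percentile(a[c],[1,99]).round(1))
    print("tip s,a",st["position"][:2]@U,st["position"][:2]@W,st["position"][2],"t",st["t"])
    return X
E
python3 -c "
from h import *
look('s4')"
```

```text
t: 4.87
position: [475.9, -89.1, 116.7]
tcp_rot: [-0.475, 0.525, 0.473, 0.525]
ft_force: [-0.5, -0.2, 0.1]
opening: 0.5
can s -23.9 n 1251 endface s (np.float64(-75.8), np.float64(23.3))
carton s 145.7 a [583.9 652.3]
tip s,a -40.307169142004916 482.20578135516774 116.3299254246761 t 4.9167
```

View pics/s4.png

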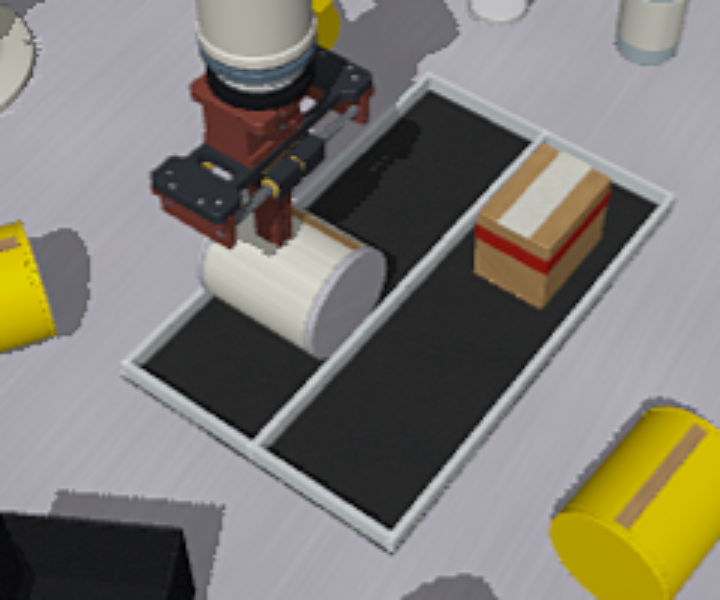

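```bash
python3 -m creep '{"claw":[1,1,1,1,1,1,1,1],"translation":[[0,0,-0.6],[0,0,-0.6],[0.04,0.4,0],[0.08,0.8,0],[0.1,1,0],[0.1,1,0],[0.1,1,0],[0.06,0.6,0]],"angular":[[0,0,0],[0,0,0],[0,0,0],[0,0,0],[0,0,0],[0,0,0],[0,0,0],[0,0,0]]}'
python3 -m creep '{"claw":[1,1,1,1,1,1],"translation":[[0.03,0.3,0],[0,0,0],[0,0,0.8],[-0.1,-1,0.4],[-0.15,-1.5,0],[0,0,0]],"angular":[[0,0,0],[0,0,0],[0,0,0],[0,0,0],[0,0,0],[0,0,0]]}'
python3 -c "
from h import *
look('s5')"
```

```text
t: 5.58
position: [481.4, -37.3, 105.6]
tcp_rot: [-0.475, 0.523, 0.474, 0.525]
ft_force: [-1.4, 0.3, 6.2]
opening: 0.4
t: 6.08
position: [478.3, -62.6, 116.1]
tcp_rot: [-0.474, 0.525, 0.474, 0.524]
ft_force: [0.8, -0.0, -0.6]
opening: 0.6
can s 2.5 n 1286 endface s (np.float64(-48.4), np.float64(48.3))
carton s 146.1 a [583.6 652.3]
tip s,a -13.86518215260412 482.0135826766026 115.82909549413957 t 6.1333
```

```bash
python3 -m creep '{"claw":[1,1,1,1,1,1,1,1],"translation":[[0,0,-0.6],[0,0,-0.6],[0.04,0.4,0],[0.08,0.8,0],[0.1,1,0],[0.1,1,0],[0.1,1,0],[0.06,0.6,0]],"angular":[[0,0,0],[0,0,0],[0,0,0],[0,0,0],[0,0,0],[0,0,0],[0,0,0],[0,0,0]]}'
python3 -m creep '{"claw":[1,1,1,1,1,1],"translation":[[0.03,0.3,0],[0,0,0],[0,0,0.8],[-0.1,-1,0.4],[-0.15,-1.5,0],[0,0,0]],"angular":[[0,0,0],[0,0,0],[0,0,0],[0,0,0],[0,0,0],[0,0,0]]}'
python3 -c "
from h import *
look('s6')"
```

```text
t: 6.8
position: [483.9, -11.3, 105.6]
tcp_rot: [-0.475, 0.523, 0.474, 0.525]
ft_force: [-0.4, 0.5, 8.4]
opening: 0.4
t: 7.3
position: [480.9, -36.6, 116.1]
tcp_rot: [-0.474, 0.525, 0.474, 0.524]
ft_force: [-0.7, 0.4, -0.4]
opening: 0.5
can s 28.5 n 1282 endface s (np.float64(-23.7), np.float64(79.0))
carton s 145.6 a [583.4 652.2]
tip s,a 12.254646632513396 482.0246444042288 115.76624807893587 t 7.35
```

View pics/s6.png

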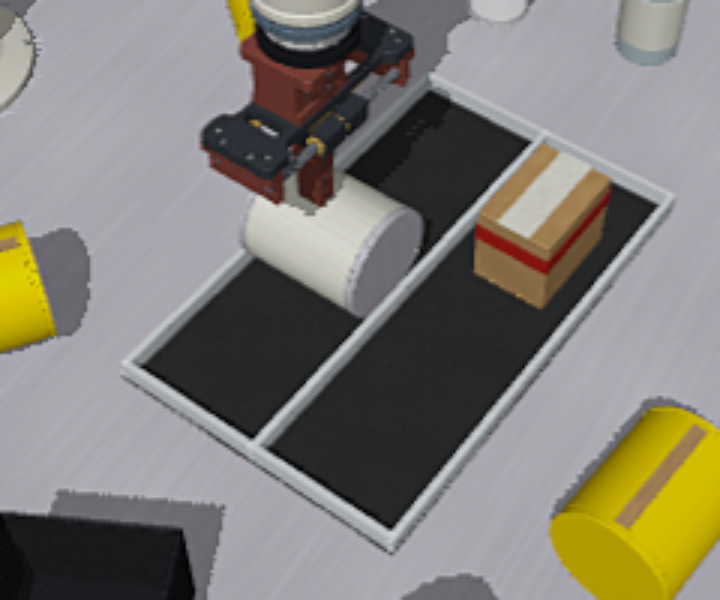

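The can is rolling straight in its lane, 26 mm per stroke, and the carton hasn't moved. I'll repeat the stroke.

```bash
python3 -m creep '{"claw":[1,1,1,1,1,1,1,1],"translation":[[0,0,-0.6],[0,0,-0.6],[0.04,0.4,0],[0.08,0.8,0],[0.1,1,0],[0.1,1,0],[0.1,1,0],[0.06,0.6,0]],"angular":[[0,0,0],[0,0,0],[0,0,0],[0,0,0],[0,0,0],[0,0,0],[0,0,0],[0,0,0]]}'
python3 -m creep '{"claw":[1,1,1,1,1,1],"translation":[[0.03,0.3,0],[0,0,0],[0,0,0.8],[-0.1,-1,0.4],[-0.15,-1.5,0],[0,0,0]],"angular":[[0,0,0],[0,0,0],[0,0,0],[0,0,0],[0,0,0],[0,0,0]]}'
python3 -c "
from h import *
look('s7')"
```

```text
t: 8.02
position: [486.6, 14.8, 105.6]
tcp_rot: [-0.475, 0.523, 0.474, 0.525]
ft_force: [-0.6, 0.0, 7.4]
opening: 0.3
t: 8.52
position: [483.5, -10.6, 116.0]
tcp_rot: [-0.474, 0.525, 0.474, 0.524]
ft_force: [-0.1, 0.0, -0.3]
opening: 0.5
can s 54.7 n 1252 endface s (np.float64(2.2), np.float64(100.4))
carton s 146.0 a [583.9 652.2]
tip s,a 38.42052194552742 482.0461226172629 115.77528376051409 t 8.5667
```

```bash
python3 -m creep '{"claw":[1,1,1,1,1,1,1,1],"translation":[[0,0,-0.6],[0,0,-0.6],[0.04,0.4,0],[0.08,0.8,0],[0.1,1,0],[0.1,1,0],[0.1,1,0],[0.06,0.6,0]],"angular":[[0,0,0],[0,0,0],[0,0,0],[0,0,0],[0,0,0],[0,0,0],[0,0,0],[0,0,0]]}'
python3 -m creep '{"claw":[1,1,1,1,1,1],"translation":[[0.03,0.3,0],[0,0,0],[0,0,0.8],[-0.1,-1,0.4],[-0.15,-1.5,0],[0,0,0]],"angular":[[0,0,0],[0,0,0],[0,0,0],[0,0,0],[0,0,0],[0,0,0]]}'
python3 -c "
from h import *
look('s8')"
```

```text
t: 9.23
position: [489.2, 40.8, 105.6]
tcp_rot: [-0.475, 0.523, 0.474, 0.525]
ft_force: [-1.0, 0.8, 8.7]
opening: 0.2
t: 9.73
position: [486.1, 15.4, 116.0]
tcp_rot: [-0.474, 0.525, 0.474, 0.524]
ft_force: [-1.1, -0.4, 0.2]
opening: 0.6
can s 80.8 n 1237 endface s (np.float64(28.2), np.float64(127.0))
carton s 145.7 a [583.5 652.2]
tip s,a 64.52434900489546 482.0678747324959 115.79931573069234 t 9.7833
```

```bash
python3 -m creep '{"claw":[1,1,1,1,1,1,1,1],"translation":[[0,0,-0.6],[0,0,-0.6],[0.04,0.4,0],[0.08,0.8,0],[0.1,1,0],[0.1,1,0],[0.1,1,0],[0.06,0.6,0]],"angular":[[0,0,0],[0,0,0],[0,0,0],[0,0,0],[0,0,0],[0,0,0],[0,0,0],[0,0,0]]}'
python3 -m creep '{"claw":[1,1,1,1,1,1],"translation":[[0.03,0.3,0],[0,0,0],[0,0,0.8],[-0.1,-1,0.4],[-0.15,-1.5,0],[0,0,0]],"angular":[[0,0,0],[0,0,0],[0,0,0],[0,0,0],[0,0,0],[0,0,0]]}'
python3 -c "
from h import *
look('s9')"
```

```text
t: 10.45
position: [491.8, 66.9, 105.6]
tcp_rot: [-0.475, 0.523, 0.474, 0.525]
ft_force: [-1.6, 0.3, 7.5]
opening: 0.4
t: 10.95
position: [488.7, 41.4, 116.0]
tcp_rot: [-0.474, 0.525, 0.474, 0.524]
ft_force: [0.1, 0.4, 0.6]
opening: 0.5
can s 106.8 n 1230 endface s (np.float64(54.4), np.float64(154.6))
carton s 145.9 a [583.9 652.2]
tip s,a 90.62876521183192 482.1038921384506 115.80534398529358 t 11.0
```

View pics/s9.png

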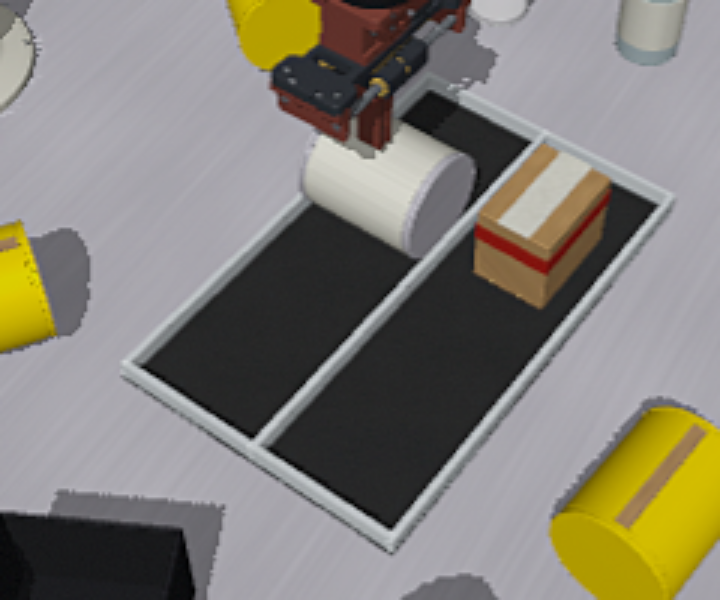

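```bash
python3 -m creep '{"claw":[1,1,1,1,1,1,1,1],"translation":[[0,0,-0.6],[0,0,-0.6],[0.04,0.4,0],[0.08,0.8,0],[0.1,1,0],[0.1,1,0],[0.1,1,0],[0.06,0.6,0]],"angular":[[0,0,0],[0,0,0],[0,0,0],[0,0,0],[0,0,0],[0,0,0],[0,0,0],[0,0,0]]}'
python3 -m creep '{"claw":[1,1,1,1,1,1],"translation":[[0.03,0.3,0],[0,0,0],[0,0,0.8],[-0.1,-1,0.4],[-0.15,-1.5,0],[0,0,0]],"angular":[[0,0,0],[0,0,0],[0,0,0],[0,0,0],[0,0,0],[0,0,0]]}'
python3 -c "
from h import *
look('s10')
from workcell import read_camera
p,d=read_camera('top'); cv2.imwrite('pics/t10.png',cv2.resize(p[140:270,165:345,::-1],None,fx=4,fy=4))"
```

```text
t: 11.67
position: [494.4, 93.0, 105.5]
tcp_rot: [-0.475, 0.523, 0.474, 0.525]
ft_force: [-0.6, 1.0, 7.5]
opening: 0.1
t: 12.17
position: [491.3, 67.4, 116.0]
tcp_rot: [-0.474, 0.525, 0.474, 0.524]
ft_force: [-0.1, 0.7, -0.2]
opening: 0.6
can s 132.5 n 1196 endface s (np.float64(80.6), np.float64(179.7))
carton s 145.9 a [583.5 652.2]
tip s,a 116.75084860669075 482.1131095116455 115.83543181129538 t 12.2167
```

View pics/t10.png

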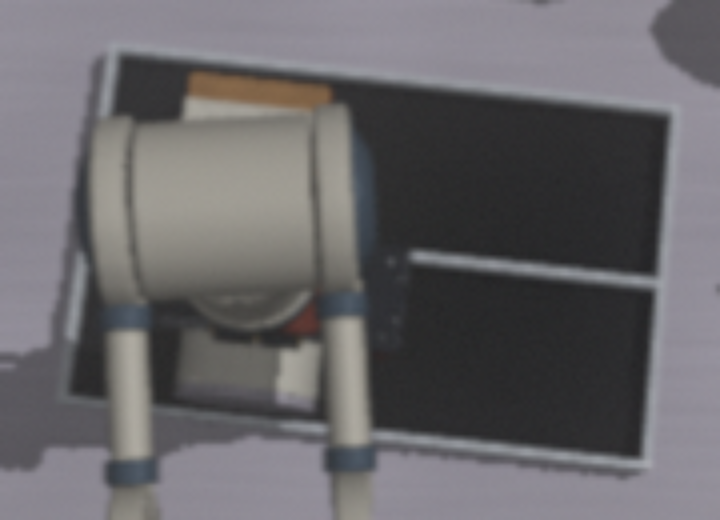

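```bash
python3 -m creep '{"claw":[1,1,1,1,1,1,1,1],"translation":[[0,0,-0.6],[0,0,-0.6],[0.04,0.4,0],[0.07,0.7,0],[0.07,0.7,0],[0.06,0.6,0],[0.03,0.3,0],[0,0,0]],"angular":[[0,0,0],[0,0,0],[0,0,0],[0,0,0],[0,0,0],[0,0,0],[0,0,0],[0,0,0]]}'
python3 -m creep '{"claw":[1,1,1,1,1,1],"translation":[[0,0,0],[0,0,0],[0,0,0.6],[0,0,1],[0,0,2],[0,0,0]],"angular":[[0,0,0],[0,0,0],[0,0,0],[0,0,0],[0,0,0],[0,0,0]]}'
python3 -c "
from h import *
look('s11')"
```

```text
t: 12.93
position: [494.8, 97.8, 106.2]
tcp_rot: [-0.475, 0.523, 0.474, 0.525]
ft_force: [-3.4, 0.4, 12.7]
opening: 0.2
t: 13.43
position: [495.5, 96.8, 143.5]
tcp_rot: [-0.475, 0.523, 0.473, 0.526]
ft_force: [1.4, -0.2, 1.1]
opening: 0.4
can s 146.6 n 1447 endface s (np.float64(94.4), np.float64(192.5))
carton s 146.0 a [583.2 652.2]
tip s,a 145.3922900237286 483.184991857583 141.88794864346238 t 13.4833
```

View pics/s11.png

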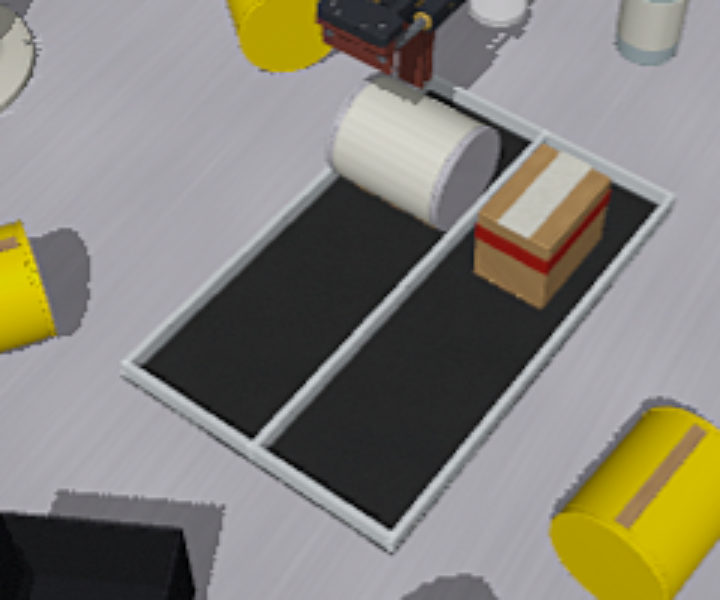

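Can and carton now measure level (146.6 vs 146.0). I'll retreat upward, then sideways so the top camera can cross-check.

```bash
python3 -m creep '{"claw":[1,1,1,1,1,1,1,1],"translation":[[0,0,3],[0,0,4],[0,-3,1],[0,-4,0],[0,-4,0],[0,-4,0],[0,-4,0],[0,-4,0]],"angular":[[0,0,0],[0,0,0],[0,0,0],[0,0,0],[0,0,0],[0,0,0],[0,0,0],[0,0,0]]}'
python3 -m creep '{"claw":[1,1,1,1,1,1],"translation":[[0,-4,0],[0,-4,0],[0,-4,0],[0,-3,0],[0,0,0],[0,0,0]],"angular":[[0,0,0],[0,0,0],[0,0,0],[0,0,0],[0,0,0],[0,0,0]]}'
python3 - <<'E'
from h import *
look('s12')
from workcell import read_camera
p,d=read_camera('top'); X=pts('top',d); cv2.imwrite('pics/t12.png',cv2.resize(p[140:270,165:345,::-1],None,fx=4,fy=4))
for th in(5.4,5.7,6.0):
  u=np.array([np.sin(np.radians(th)),np.cos(np.radians(th))]);w=np.array([u[1],-u[0]])
  s=X[...,:2]@u;a=X[...,:2]@w;z=X[...,2]
  c=(a>565)&(a<670)&(z>80)&(z<95)&(s>60)&(s<230)
  b=(a>430)&(a<535)&(z>60)&(z<112)&(s>60)&(s<230)
  S=s[b];Z=z[b];A=a[b]
  r=least_squares(lambda q:np.hypot(S-q[0]-q[2]*(A-480),Z-q[1])-50,[146,56,0],loss="soft_l1").x
  print(th,"carton",np.percentile(s[c],[1,99]).mean(),"can",r)
E
```

```text
t: 14.15
position: [493.7, -135.3, 218.7]
tcp_rot: [-0.474, 0.524, 0.475, 0.524]
ft_force: [1.1, 0.1, 0.6]
opening: 0.3
t: 14.65
position: [493.6, -284.8, 218.0]
tcp_rot: [-0.473, 0.525, 0.475, 0.525]
ft_force: [-0.2, 0.2, -0.6]
opening: 0.3
can s 146.7 n 1459 endface s (np.float64(94.1), np.float64(195.1))
carton s 145.8 a [583.5 652.4]
tip s,a -233.09666285573755 519.6731869890285 218.55067853948103 t 14.7
5.4 carton 144.62815803083285 can [ 1.44168767e+02  5.52448779e+01 -6.75538768e-03]
5.7 carton 147.7872788918196 can [ 1.46676234e+02  5.52457882e+01 -1.37489400e-03]
6.0 carton 150.88643240059403 can [1.49194888e+02 5.52536180e+01 4.11466324e-03]
```

View pics/t12.png

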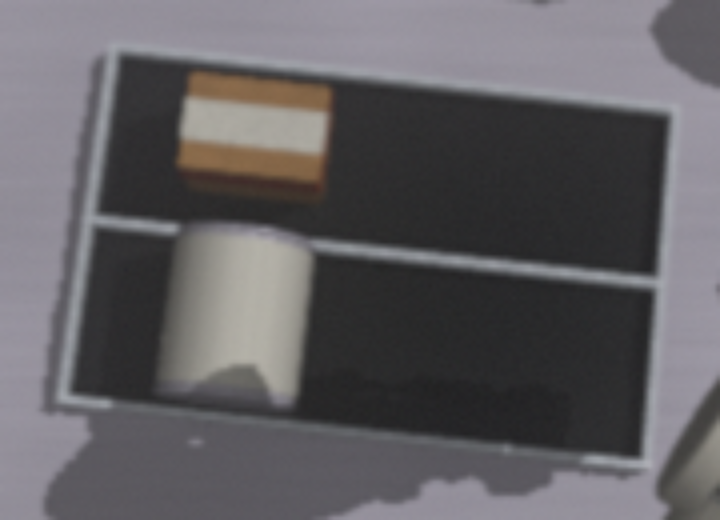

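Both views put the can level with the carton to within about 1 mm: scene +0.9 mm, top −1.1 mm. The can is still, the arm is clear, and the carton hasn't moved. I'm handing in.

```bash
python3 -c "
from workcell import *
print(finish_job())"
```

```text
the job is handed in; nothing more can be done
None
```

The white can now lies level with the carton, and the job is handed in at about 15 s on the clock. I rolled it about 194 mm towards +y in eight short strokes, pressing the closed fingertips on its top. I stopped each stroke while still in contact before lifting off. The highest force I read was about 13 N.

- **Level:** in the last check the can's middle was 0.9 mm past the carton's in the scene view. In the top view it was 1.1 mm short. The two views disagree by about 2 mm on where the carton's middle is, which is within the calibration error.
- **At rest:** the can read 146.6 mm along the lane right after lift-off and 146.7 mm about 1.2 s later, so it was at rest. It was straight in its lane.
- **Everything else:** the carton's measured position did not change in any of the scene views. I did not re-measure the yellow cans, bottle, bin or cup, but the arm passed well above everything outside the can's lane. The arm ended clear of everything.

No check failed.

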